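# Close a membrane cell on its dowels and hold it shut

### The arm

A 6-joint arm with a two-finger parallel gripper is mounted at the origin on the work surface. World frame = base frame: x ahead of the robot, y to its left, z up, the work surface at z = 0. Lengths are in m, angles in degrees, forces in N, time in s.
With the tool pointing down it reaches from about 0.4 to 0.825 m from the base axis. Payload 7 kg.
Tool frame: the origin (TCP) lies midway between the tips of the shut fingers; the grasp point (between the pads) lies 19 mm behind it; z points along the fingers, y is the line along which they close (so a half turn about z gives the same grasp; the last joint's range is limited). The gripper opens to 88 mm and grips with 3 to 60 N. Pads are 19 mm wide; open, the fingers measure 130 mm over their backs; the gripper's body (78 mm by 193 mm) begins 47 mm behind the grasp point.
Start: joints at [-51.618, 20.546, 0.682, 0, -70.136, -16.507], TCP at [0.251, -0.626, 0.227] pointing down, gripper open.
Joint ranges: [-176.03, 176.03], [-82.01, 121.73], [-58.28, 71.71], [-173.87, 95.51], [-174.79, -0.11], [-173.66, 173.66]. Speed limits (degrees/s): [136.94, 136.94, 172.46, 180, 180, 180].

### API

Orientations are given as a 3x3 rotation matrix whose columns are the frame's x, y, z axes.
In Python, from rig import robot gives the robot as it stands. Calls block until the motion is done:
- robot.goto(position, orientation): joint-space move of the TCP to a pose.
- robot.servo_line(position, ori=None, speed=0.15): straight line of the TCP; ori=None keeps the orientation; speed is the mean speed in m/s.
- robot.movej(angles): joint-space move.
- robot.move_gripper(opening): opening from 0.0 (shut) to 1.0 (fully open); the grip force is fixed at half the most; returns when the fingers have stopped.
- robot.dwell(seconds).
- robot.ik(position, orientation): joint angles nearest the present ones, or None.
- robot.grab_frame(name): name is "scene" or "top" or "wrist"; returns (picture, depth): 420x560x3 uint8, red, green, blue; 420x560 float32, m along the optical axis (not along the pixel's ray), 0 where there is no reading.
- robot.camera_info(name): a dict with "vfov" (degrees; the focal length in pixels is half the picture's height over the tangent of half this angle, whatever the lens; pixels are square), "cx", "cy" (the principal point, pixels), "view" (4x4, takes a point from world to camera coordinates); the wrist camera has in their place "T_tool_cam" (4x4, takes a point from camera to tool coordinates, whose origin is the TCP and whose axes are the flange's). Camera axes: x right, y down, z forward; pixel columns grow to the right and rows downward; lengths in m; the calibration is good to about 2 mm. A picture is of the moment at which its call begins: read the wrist's pose just before it. camera_info takes no time and is no camera call.
A pose or a line that the arm cannot do raises robot.Unreachable and nothing moves.
- robot.job_done(): hands the job in; it is judged then, once.
Readings, each from a call of its own:
- robot.read_t(): time.
- robot.read_qpos(): joint angles.
- robot.read_qvel(): joint speeds.
- robot.read_effort(): joint torques, N m.
- robot.read_position(): TCP position.
- robot.read_tcp_rot(): TCP orientation.
- robot.read_force(): force on the tool from outside, world axes, zero at the start.
- robot.read_ft_torque(): the same for the moment, N m.
- robot.read_grip_width(): opening from 0.0 (shut) to 1.0 (fully open).
- robot.read_finger_force(): force on a finger pad.
Only numpy, scipy, OpenCV 4.12 (cv2) and the standard library are available. Lean on these libraries where they do the work, as an engineer would, in place of code of your own. Each camera call takes 0.05 s, during which the arm holds its last target. There are 200 camera calls.

### The job

Slide the yellow lower half of the membrane cell across the bench, keeping it flat on the bench, into its nest until it sits fully home and square against the three orange stop pins. Then take the blue upper half from the balance, lower it square onto the two dowels, press it down against the springy seal until the two halves meet with no gap, and finish while still holding the cell pressed shut. Leave the glassware and everything else on the bench where it is.

Things in the scene. Friction and masses are not known exactly. Their poses are not given: they have to be found in the camera images.
- lower: lower cell half: yellow block 120 (its x) by 54 (its y) by 20 mm thick, 0.4 kg, loose, flat on the bench. Origin: centre of its underside, z up. Two dark steel dowels 8 mm in diameter stand 16 mm above its top at x = +46 and -46 mm, y = 0. Between them a black seal pad 60 by 34 mm stands 4 mm proud of the top on a spring. Grip it across its 54 mm width, or push it
- dowel_tip (a point): tip of the dowel at x = +46 mm of the lower half, 36 mm above its underside; the last 6 mm of each dowel tapers to a 3 mm tip
- seal (a joint): travel of the springy seal pad: 0 when free (4 mm above the block's top), 0.004 m when flush with it, i.e. the cell fully closed; it takes about 4.5 N to start sinking and 12 N to be flush; the upper half's weight alone does not move it
- nest: place for the lower half: thin black mat 150 (x) by 86 (y) mm with three fixed orange stop pins, 10 mm in diameter, 16 mm tall. Origin: mat centre at bench level, where the lower half's origin is when home, its x along the nest's x (either way round). Pins at x = -42 and +42, y = +32 mm stop its +y long side, a finger fits between; one at x = +65 mm, y = 0 stops its +x end
- nest_entry (a point): a point on the white line on the mat, the middle of its open -y edge, 34 mm from the nest's origin; the -x end is open too: the lower half slides in towards +x and +y of the nest
- upper: upper cell half: blue block 120 (its x) by 54 (its y) by 24 mm thick, 0.15 to 0.31 kg, loose, flat on the balance pan. Origin: centre of its underside, z up. Two 10 mm through holes at x = +46 and -46 mm, y = 0 take the dowels, either way round. Closed, its origin is 20 mm above the lower half's; lying on the free seal, 24 mm. Grip it across its 54 mm width, at 60 N or more
- upper_top (a point): centre of the upper half's top face, 24 mm above its underside; two white hose nozzles, 13 mm wide and 12 mm tall, stand on it 23 mm to either side along its x
- balance: laboratory balance, fixed: white case 190 (x) by 165 (y) mm with a steel pan 150 by 145 mm whose flat top is 60 mm above the bench; pan centre at x = +15 mm. Origin: under the case's centre; its display faces -x
- beaker: empty glass beaker, 70 mm across, 90 mm tall; origin under its centre; leave it alone
- reagent: amber reagent bottle with black cap, 58 mm across, 125 mm tall; origin under its centre; leave it alone
- vial: small amber jar with white cap, 26 mm across, 50 mm tall; origin under its centre; leave it alone
- oring: black rubber ring lying flat, 42 mm outside diameter, 6 mm thick; origin under its centre; leave it alone
- dish: shallow white dish, 76 mm across, 15 mm tall; origin under its centre; leave it alone
- screwdriver: screwdriver with orange handle, 170 mm long, lying on the bench along its own x; leave it alone
- weight: brass calibration weight with a knob, 28 mm across, 40 mm tall; origin under its centre; leave it alone

How it is judged:
By the outcome, as a careful person would: the job done as asked, in the order asked, and still so for the second after the job is handed in, while the arm keeps its last pose, push and grip.
It also fails if it takes over 67 s, if anything falls off the work surface, if the arm or the gripper's body presses on something with over 40 N, if the wrist force passes 120 N, or if a joint passes its speed limit or range.

## Working session

There is one attempt and no reset: what is moved stays moved. The work goes in short steps, each a Python script; the robot and the scene stay as the last script left them, time stands still between calls to the robot, and variables do not carry over. Pictures are saved under pics/ and viewed, at most 10 in all, crops included, and the job is handed in when it is done.

```bash
mkdir -p pics; ls; python3 - <<'E'
from rig import robot
import cv2,numpy as np
for n in("scene","top"):
    p,d=robot.grab_frame(n); np.savez(f"{n}.npz",p=p,d=d); cv2.imwrite(f"pics/{n}0.png",p[:,:,::-1]); print(n,robot.camera_info(n))
print(robot.camera_info("wrist"),robot.read_tcp_rot(),robot.read_t(),robot.read_force())
E
```

```text
pics
scene {'vfov': 46.983135419089905, 'cx': 282.38581256940563, 'cy': 203.78454225968702, 'view': array([[ 0.60499306,  0.79606538,  0.01622679, -0.30548123],
       [ 0.43068046, -0.31003126, -0.84758183, -0.19022005],
       [-0.66969974,  0.51976969, -0.53041657,  1.6141608 ],
       [ 0.        ,  0.        ,  0.        ,  1.        ]])}
top {'vfov': 44.46466623414247, 'cx': 279.83502777908245, 'cy': 217.51743651631386, 'view': array([[-0.02313228, -0.99960413, -0.01601506, -0.06147882],
       [-0.98081513,  0.02579324, -0.19322629,  0.5913235 ],
       [ 0.19356287,  0.01123804, -0.98102351,  1.25359925],
       [ 0.        ,  0.        ,  0.        ,  1.        ]])}
{'vfov': 67.05334205659085, 'cx': 279.3843995317061, 'cy': 211.64160473305446, 'T_tool_cam': array([[-5.63725660e-04, -9.58558710e-01, -2.84894511e-01,
         7.71760943e-02],
       [ 9.99999823e-01, -5.95069207e-04,  2.34585476e-05,
        -3.23488753e-04],
       [-1.92018346e-04, -2.84894447e-01,  9.58558875e-01,
        -1.58311549e-01],
       [ 0.00000000e+00,  0.00000000e+00,  0.00000000e+00,
         1.00000000e+00]])} [[-9.28029268e-01 -3.72506673e-01 -6.76125815e-04]
 [-3.72507256e-01  9.28028398e-01  1.27972136e-03]
 [ 1.50759210e-04  1.43948065e-03 -9.99998953e-01]] 0.1 [ 1.01528959 -0.05102915 -1.00198425]
```

View pics/top0.png

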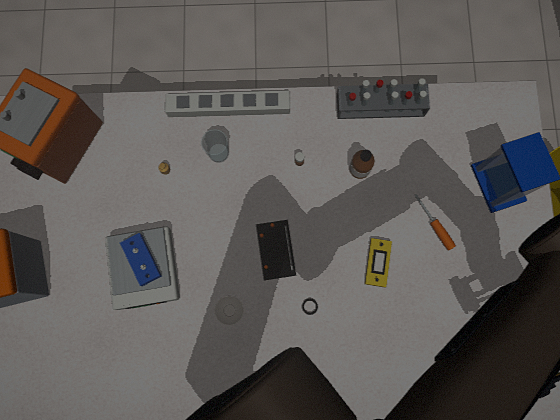

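View pics/scene0.png

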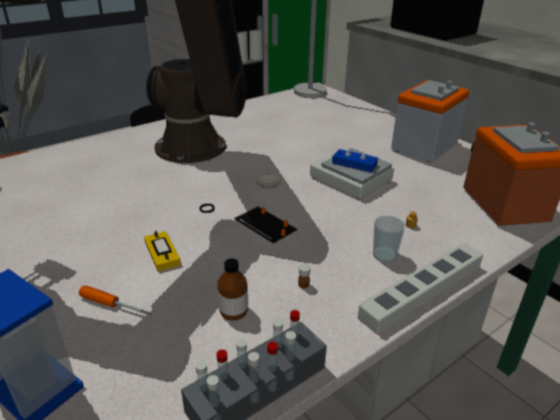

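Top view: lower (yellow) at (378,262), nest at (277,249) with pins, upper (blue) at (140,258) on the balance, ring (310,306), dish (229,310), screwdriver (440,225). Next I measure with colour and depth, plus an enlarged crop.

```bash
cat > h.py <<'E'
import numpy as np,cv2
from rig import robot
def cam(n):
    c=robot.camera_info(n); f=210/np.tan(np.radians(c['vfov']/2))
    if n=='wrist':
        T=np.eye(4); T[:3,:3]=robot.read_tcp_rot(); T[:3,3]=robot.read_position(); M=T@c['T_tool_cam']
    else: M=np.linalg.inv(c['view'])
    return f,c['cx'],c['cy'],M
def atz(C,u,v,z):
    f,cx,cy,M=C; u=np.asarray(u,float); v=np.asarray(v,float)
    d=np.stack([(u-cx)/f,(v-cy)/f,np.ones_like(u)],-1)@M[:3,:3].T
    return M[:3,3]+d*((z-M[2,3])/d[...,2])[...,None]
def cloud(C,d):
    f,cx,cy,M=C; v,u=np.mgrid[:420,:560]
    return np.stack([(u-cx)/f*d,(v-cy)/f*d,d],-1)@M[:3,:3].T+M[:3,3]
def rect(P):
    (x,y),(w,h),a=cv2.minAreaRect((P[:,:2]*1000).astype(np.float32))
    if w<h: a+=90; w,h=h,w
    return np.round([x,y,w,h,(a+90)%180-90],1)
def rotd(yaw):  # tool down, tool y axis at world angle yaw (deg)
    a=np.radians(yaw); y=np.array([np.cos(a),np.sin(a),0]); z=np.array([0,0,-1.]); return np.stack([np.cross(y,z),y,z],1)
E
python3 - <<'E'
from h import *
for n in("top","scene"):
    D=np.load(n+".npz"); p=D['p']; C=cam(n); P=cloud(C,D['d']); hsv=cv2.cvtColor(p,cv2.COLOR_RGB2HSV)
    H,S,V=[hsv[...,i].astype(int) for i in range(3)]
    for nm,m,z in(("yel",(H>20)&(H<33)&(S>150)&(V>80),.02),("blue",(H>105)&(H<125)&(S>150)&(V>60),.084),("org",(H<14)&(S>150)&(V>80),.016)):
        k,L,st,ce=cv2.connectedComponentsWithStats(m.astype(np.uint8))
        for i in range(1,k):
            if st[i,4]<4 or st[i,4]>2500: continue
            Q=P[L==i]; 
            r=rect(Q[Q[:,2]>z-.006]) if (Q[:,2]>z-.006).sum()>4 else None
            print(n,nm,st[i,4],ce[i].round(1),"med",np.median(Q,0).round(4),"rect",r,"ray",atz(C,*ce[i],z).round(4))
    if n=="top":
        a=cv2.resize(p[210:300,240:400],None,fx=5,fy=5,interpolation=cv2.INTER_CUBIC)
        cv2.imwrite("pics/crop.png",a[:,:,::-1])
E
```

```text
top yel 16 [554.2 149.9] med [ 0.8843 -1.0218 -0.3527] rect None ray [ 0.7616 -0.8125  0.02  ]
top yel 8 [552.8 157.6] med [ 0.8933 -1.0737 -0.4766] rect None ray [ 0.7404 -0.8061  0.02  ]
top yel 4 [554.2 196. ] med [ 0.8066 -1.2017 -0.741 ] rect None ray [ 0.6356 -0.7968  0.02  ]
top yel 7 [556.3 213.7] med [ 0.7341 -1.2019 -0.7418] rect None ray [ 0.5881 -0.7962  0.02  ]
top yel 627 [377.9 262.4] med [ 0.4703 -0.3246  0.0204] rect [ 405.2 -249.4  327.8  111.1  -47.7] ray [ 0.4727 -0.3252  0.02  ]
top blue 2037 [530.5 161.5] med [ 0.6781 -0.658   0.1972] rect [ 548.8 -385.   714.5  130.   -64.4] ray [ 0.7121 -0.7144  0.084 ]
top blue 493 [493.  190.1] med [ 0.6528 -0.6298  0.0153] rect None ray [ 0.6403 -0.6125  0.084 ]
top blue 942 [139.6 259. ] med [0.4888 0.272  0.0841] rect [406.1 132.2 455.  107.7  59.2] ray [0.4891 0.2722 0.084 ]
top org 2207 [ 36.6 116.8] med [0.8214 0.494  0.195 ] rect [648.  221.9 859.6 205.   58.5] ray [0.8987 0.5893 0.016 ]
top org 24 [379.8  82.3] med [ 0.9264 -0.342   0.1108] rect [ 924.7 -341.1   15.8   13.6   -7.5] ray [ 0.9717 -0.3609  0.016 ]
top o
[... 2273 characters left out ...]
52.5 -29.4  10.7   7.1   9.6] ray [ 0.5606 -0.0336  0.016 ]
scene org 14 [282.9 231.9] med [ 0.5826 -0.0575  0.0119] rect [582.9 -57.6   5.5   5.  -37.3] ray [ 0.5879 -0.0617  0.016 ]
scene org 430 [ 97.2 295.7] med [ 0.5504 -0.5034  0.0222] rect [ 546.9 -502.8   84.5   20.3   32.6] ray [ 0.5444 -0.5022  0.016 ]
scene org 54 [294.5 314. ] med [ 0.8952 -0.2726  0.1103] rect [1119.  -458.1  603.2   12.   -39.6] ray [ 0.8219 -0.2113  0.016 ]
scene org 81 [272.1 346. ] med [ 0.9284 -0.344   0.1105] rect [ 927.1 -343.2   15.8   15.3   -5.1] ray [ 0.8605 -0.294   0.016 ]
scene org 76 [221.5 354.2] med [ 0.8956 -0.4162  0.1105] rect [1115.3 -536.   521.9   13.9  -28.6] ray [ 0.8222 -0.3775  0.016 ]
```

View pics/crop.png

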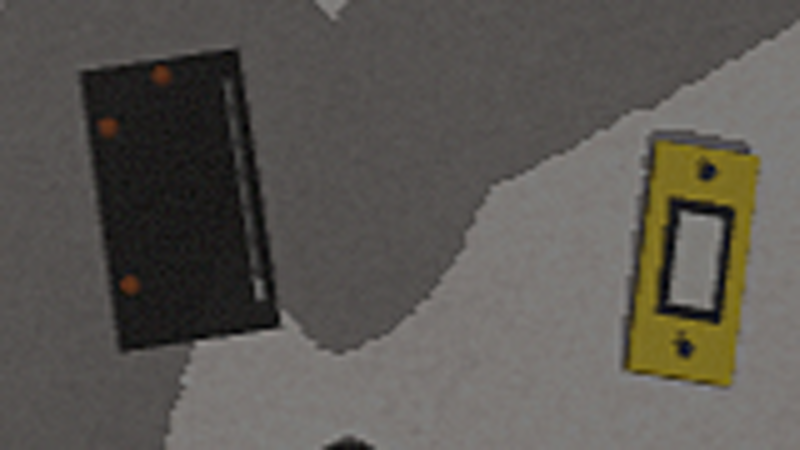

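The crop puts the nest pins at crop pixels (162,75), (108,127) and (130,285). The lower's dowels are at (705,170) and (683,347). So nest x runs about 7° from world x, and the lower about -8°. I'm moving over the lower for a wrist check.

```bash
python3 - <<'E'
from h import *
C=cam("top")
a,b=atz(C,240+705/5,210+170/5,.036),atz(C,240+683/5,210+347/5,.036)
th=np.degrees(np.arctan2(*(a-b)[1::-1])); c=(a+b)/2; print(a,b,th,c,np.linalg.norm(a-b))
c[2]=.16
robot.goto(c,rotd(th+90)); print(robot.read_t(),robot.read_qpos())
C=cam("wrist"); p,d=robot.grab_frame("wrist"); P=cloud(C,d)
cv2.imwrite("pics/w1.png",p[:,:,::-1]); np.savez("w1.npz",p=p,d=d,M=C[3])
hsv=cv2.cvtColor(p,cv2.COLOR_RGB2HSV).astype(int); m=(hsv[...,0]>20)&(hsv[...,0]<33)&(hsv[...,1]>150)&(hsv[...,2]>80)
k,L,st,ce=cv2.connectedComponentsWithStats(m.astype(np.uint8)); i=1+st[1:,4].argmax(); print(st[i])
vv,uu=np.nonzero((L==i)&(P[...,2]>.017)&(P[...,2]<.023)); print("rect",rect(atz(C,uu,vv,.02)), "z",np.median(P[vv,uu,2]))
E
```

```text
[ 0.51794009 -0.33306539  0.036     ] [ 0.42812217 -0.31648146  0.036     ] -10.461241325521348 [ 0.47303113 -0.32477343  0.036     ] 0.0913361130426341
1.5167 [-1.49954032e+01  1.41197313e+01 -1.76422628e+01  1.20879187e-02
 -5.82241502e+01 -8.54644252e+01]
[ 250  139   56  118 4014]
rect [ 473.2 -327.3  117.2   51.6  -10.6] z 0.020185020752917116
```

View pics/w1.png

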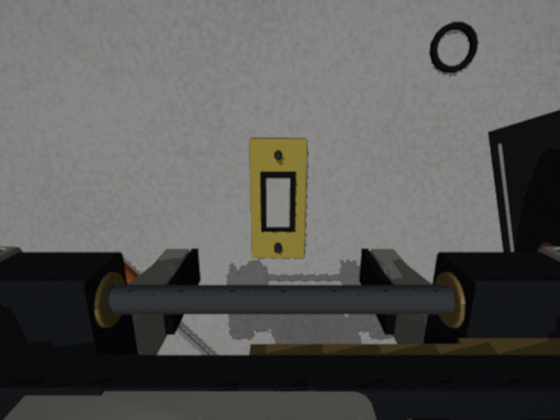

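The wrist view shows the lower centred at (278,198), with both dowels and no glass near the fingers. I'll grip it, slide it into the nest, push +x while gripped, then release and push +y with the open -y finger.

```bash
cat >> h.py <<'E'
th=7.0; O=np.array([.5155,-.0619]); t=np.radians(th); U=np.array([np.cos(t),np.sin(t)]); W=np.array([-U[1],U[0]])
def N(x,y,z): return np.r_[O+U*x/1000+W*y/1000,z]
def nf(): f=robot.read_force(); return np.array([f[:2]@U,f[:2]@W,f[2]])
def tn(): p=robot.read_position(); d=p[:2]-O; return np.array([d@U*1000,d@W*1000,p[2]*1000]).round(2)
def push(x,y,z,dx,dy,lim,n,step=.7):
    f0=nf(); hist=[]
    for i in range(1,n+1):
        robot.servo_line(N(x+dx*i*step,y+dy*i*step,z),speed=.01)
        f=(nf()-f0); hist.append((f@[dx,dy,0]).round(1))
        if hist[-1]<-lim: break
    print("push",i,hist,tn()); return x+dx*i*step,y+dy*i*step
E
python3 - <<'E'
from h import *
R=rotd(-10.5+90)
robot.servo_line([.4732,-.327,.06],R,.2); robot.servo_line([.4732,-.327,.004],R,.08)
print(robot.read_t(),robot.read_position(),robot.read_force())
robot.move_gripper(0.5); print(robot.read_grip_width(),robot.read_finger_force(),robot.read_force(),robot.read_t())
R2=rotd(th+90)
robot.servo_line(N(-8,-60,.004),R2,.12); print(tn(),robot.read_force())
robot.servo_line(N(-8,-5,.004),R2,.1); print(tn(),nf(),robot.read_grip_width(),robot.read_t())
x,y=push(-8,-5,.004,1,0,6,18)
C=cam("wrist"); p,d=robot.grab_frame("wrist"); cv2.imwrite("pics/w2.png",p[:,:,::-1]); print(x,y,robot.read_t())
E
```

```text
3.0667 [ 0.47352445 -0.32713648  0.00433166] [-0.40317354  0.18167839 -0.78519646]
0.6127735274453914 29.99844253063202 [ 0.04537868 -0.02543176  2.13608984] 3.7167
[ -8.04 -59.92   4.11] [-1.86426841  1.50213686  6.49755294]
[-7.67 -4.38  4.11] [-1.13746604  5.21036241  6.15528016] 0.6116468358091741 6.3083
push 4 [np.float64(-1.2), np.float64(-4.3), np.float64(-5.2), np.float64(-6.6)] [-7.2  -4.9   4.07]
-5.2 -5.0 7.3583
```

View pics/w2.png

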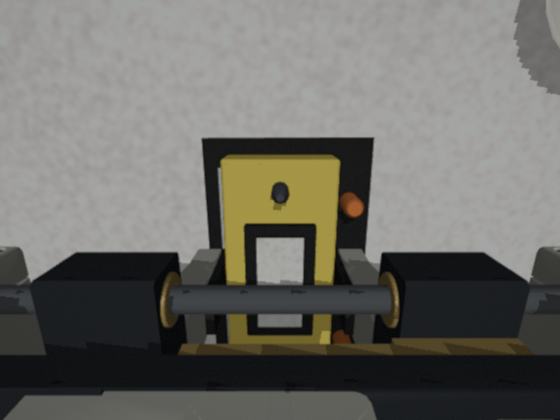

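The wrist view shows the lower gripped in the nest. Its -x end is near (280,157), the mat edge is at row 140, and there is a gap to the pin at (351,205). The push was only friction, so I'll unload it slightly and keep going.

```bash
python3 - <<'E'
from h import *
robot.servo_line(N(-6,-5,.005),speed=.02); print(tn(),nf())
x=-6
for i in range(22):
    x+=.8; robot.servo_line(N(x,-5,.005),speed=.015); f=nf(); print(round(x,1),tn(),f.round(1))
    if f[0]<-13: break
print(robot.read_t())
E
```

```text
[-6.54 -5.17  4.37] [-0.56494581 -0.4309785  -4.10155914]
-5.2 [-5.28 -5.1   4.65] [-0.4  0.2 -3.5]
-4.4 [-4.35 -4.98  4.96] [ 0.   0.3 -4.1]
-3.6 [-3.51 -4.99  5.03] [-0.4  0.4 -3.9]
-2.8 [-2.73 -5.    5.03] [ 0.3 -0.6 -4.5]
-2.0 [-1.93 -4.99  4.99] [-0.3 -0.2 -4.7]
-1.2 [-1.1  -4.98  5.01] [-0.2  0.2 -4.1]
-0.4 [-0.61 -5.02  4.92] [-0.4 -0.4 -2.7]
0.4 [-0.53 -5.08  4.76] [-3.4 -0.1 -2.9]
1.2 [-0.49 -5.11  4.63] [-7.2  1.3 -1.1]
2.0 [-0.46 -5.18  4.42] [-7.8  1.5  0. ]
2.8 [-0.41 -5.2   4.28] [-9.5  1.9  0.5]
3.6 [-0.39 -5.23  4.18] [-10.7   0.9   1.7]
4.4 [-0.36 -5.26  4.1 ] [-13.6   2.4   4.3]
10.8583
```

```bash
python3 - <<'E'
from h import *
robot.servo_line(N(.5,-5,.0042),speed=.04); print(tn(),nf())
robot.move_gripper(1.0); print(robot.read_grip_width(),robot.read_t())
robot.servo_line(N(-.4,8,.004),speed=.06); print(tn(),nf())
y=8
for i in range(24):
    y+=1.0; robot.servo_line(N(-.4,y,.004),speed=.025); f=nf(); print(round(y,1),tn(),f.round(1))
    if f[1]<-9: break
C=cam("wrist"); p,d=robot.grab_frame("wrist"); cv2.imwrite("pics/w3.png",p[:,:,::-1]); print(robot.read_t())
np.savez("w3.npz",p=p,d=d,M=C[3])
E
```

```text
[-0.52 -5.14  4.1 ] [-6.74313647  1.55324935 -0.243594  ]
1.0015444654890162 11.8833
[-0.36  8.54  4.04] [-0.69508494 -0.59082556 -0.12157567]
9.0 [-0.39  9.01  4.  ] [-0.3  0.2 -0.7]
10.0 [-0.43  9.96  3.98] [ 0.1 -0.3 -0.2]
11.0 [-0.4  11.03  4.  ] [0.2 0.9 0.6]
12.0 [-0.5  11.97  3.99] [-0.6 -0.9 -0.7]
13.0 [-0.45 12.99  4.  ] [-0.9 -1.6  0.4]
14.0 [-0.44 14.05  3.98] [ 0.  -2.1  0. ]
15.0 [-0.41 15.1   4.  ] [ 0.6 -1.4  0.5]
16.0 [-0.44 16.07  3.99] [-0.6 -1.4 -0.1]
17.0 [-0.35 16.4   4.02] [ 0.7 -8.5 -2.2]
18.0 [-0.36 16.55  4.15] [  1.7 -13.4  -0.7]
14.8
```

View pics/w3.png

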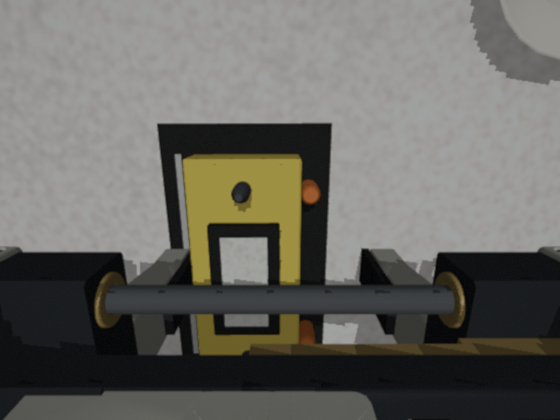

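The lower is flush against both +y pins, seen at (311,192) and (307,335). Next: a seating push on the -x end with shut fingers, then a wrist measurement from above, then one over the upper.

```bash
cat >> h.py <<'E'
def mrect(lo,hi,zt,name):
    robot.dwell(.15); C=cam("wrist"); p,d=robot.grab_frame("wrist"); P=cloud(C,d); cv2.imwrite(f"pics/{name}.png",p[:,:,::-1])
    h=cv2.cvtColor(p,cv2.COLOR_RGB2HSV).astype(int); m=(h[...,0]>lo)&(h[...,0]<hi)&(h[...,1]>150)&(h[...,2]>60)&(abs(P[...,2]-zt)<.004)
    k,L,st,ce=cv2.connectedComponentsWithStats(m.astype(np.uint8)); i=1+st[1:,4].argmax()
    vv,uu=np.nonzero(L==i); r=rect(atz(C,uu,vv,zt)); print(name,st[i],"rect",r,"z",np.median(P[vv,uu,2]),"t",robot.read_t())
    np.savez(name+".npz",p=p,d=d,M=C[3]); return r
E
python3 - <<'E'
from h import *
robot.servo_line(N(-.4,12,.004),speed=.06)
robot.servo_line(N(-.4,5,.05),speed=.15); robot.servo_line(N(-85,0,.05),speed=.2)
robot.move_gripper(0.0); robot.servo_line(N(-85,0,.006),speed=.12); print(tn(),nf(),robot.read_t())
x=-80; robot.servo_line(N(x,0,.006),speed=.05)
for i in range(24):
    x+=1.; robot.servo_line(N(x,0,.006),speed=.025); f=nf(); print(round(x,1),tn(),f.round(1))
    if f[0]<-9: break
robot.servo_line(N(-80,0,.006),speed=.06); robot.servo_line(N(-80,0,.06),speed=.15)
robot.goto(N(0,0,.16),rotd(th+90)); r=mrect(20,33,.02,"wl"); print("nest",(r[:2]/1000-O)@np.c_[U,W]*1000)
robot.move_gripper(1.0)
C=cam("top"); print(robot.read_t())
E
```

```text
[-8.503e+01 -7.000e-02  6.030e+00] [-0.20766824 -1.17180341  1.09128919] 18.025
-79.0 [-7.887e+01  1.000e-02  6.190e+00] [-0.8 -0.2 -0.1]
-78.0 [-77.97   0.     6.01] [-0.6 -0.2  0.2]
-77.0 [-76.94   0.     5.97] [-0.   0.  -0.2]
-76.0 [-75.93  -0.     5.99] [ 0.4 -0.6  0.1]
-75.0 [-7.492e+01  1.000e-02  6.010e+00] [-0.1  0.4  0.6]
-74.0 [-7.391e+01  1.000e-02  6.010e+00] [ 0.7  1.2 -0.3]
-73.0 [-7.292e+01  2.000e-02  6.000e+00] [ 0.5  0.6 -0.7]
-72.0 [-71.9    0.     6.02] [-0.3  0.4  0.3]
-71.0 [-70.94   0.     5.99] [-0.1  0.4  0. ]
-70.0 [-70.83  -0.08   5.83] [-2.8  0.5  2.1]
-69.0 [-70.76  -0.19   5.66] [-5.3  0.9  4.9]
-68.0 [-70.75  -0.31   5.49] [-8.4  1.3  6.1]
-67.0 [-70.72  -0.38   5.33] [-9.8  2.   7.7]
wl [262 232  35   4  66] rect [547.7 -58.7  33.9   2.9 -81.3] z 0.02037102273823649 t 23.175
nest [32.34996798 -0.74804517]
24.6167
```

View pics/wl.png

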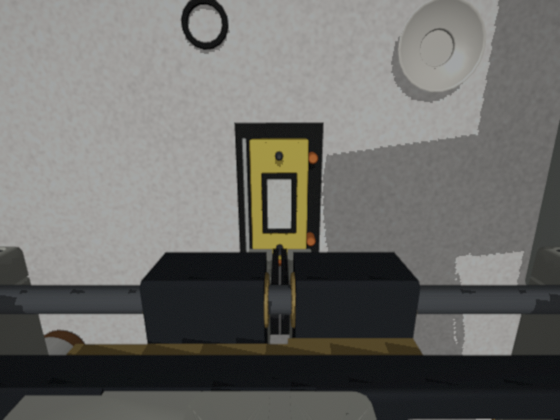

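The lower is home against all three pins (+y pins at (313,158) and (311,240)). The fingers were shut, so they partly hid the near end. I'll debug the mask offline and measure the visible edges, and compute the upper's pose from the top view.

```bash
python3 - <<'E'
from h import *
D=np.load("wl.npz"); p=D['p']; f,cx,cy,_=cam("wrist"); C=(f,cx,cy,D['M']); P=cloud(C,D['d'])
h=cv2.cvtColor(p,cv2.COLOR_RGB2HSV).astype(int); m=(h[...,0]>18)&(h[...,0]<33)&(h[...,1]>140)&(h[...,2]>70); m[:130]=0;m[255:]=0;m[:,:245]=0;m[:,312:]=0
print(h[150,265],P[150,265],h[235,265],P[235,265],m.sum())
vv,uu=np.nonzero(m); X=atz(C,uu,vv,.02); n=(X[:,:2]-O)@np.c_[U,W]*1000
print("nest-frame extents",np.percentile(n,[1,99],axis=0),rect(X),(rect(X)[:2]/1000-O)@np.c_[U,W]*1000)
d=[]
for u,v in((279,155.5),): print("dowel tip approx",(atz(C,u,v,.036)[:2]-O)@np.c_[U,W]*1000)
for u,v in((313,155),(311,237)): print("pin",(atz(C,u,v,.016)[:2]-O)@np.c_[U,W]*1000)
D=np.load("top.npz"); C=cam("top"); P=cloud(C,D['d']); h=cv2.cvtColor(D['p'],cv2.COLOR_RGB2HSV).astype(int)
m=(h[...,0]>105)&(h[...,0]<125)&(h[...,1]>150)&(h[...,2]>60)&(abs(P[...,2]-.084)<.004); m[:,:100]=0; m[:,180:]=0
vv,uu=np.nonzero(m); print("upper",rect(atz(C,uu,vv,.084)))
E
```

```text
[ 26 145 163] [ 0.46751955 -0.08158041  0.018748  ] [ 25 149 163] [ 0.55017185 -0.0724754   0.02103584] 4157
nest-frame extents [[-60.06301985 -27.98841349]
 [ 46.42274864  26.23913564]] [508.9 -63.5 108.5  55.    7.1] [-6.74579555 -0.78373618]
dowel tip approx [-46.86825442  -0.68834504]
pin [-45.08738584  31.26735838]
pin [37.22149212 31.63093817]
upper [489.9 272.9 120.4  53.   26.5]
```

Lower centre in my nest frame is about (-0.7,-0.7) mm at 7.1°. The upper is near (0.490,0.273) at 26.5°. I'm going over the upper now.

```bash
sed -i 's/>150)&(h\[...,2\]>60)/>120)\&(h[...,2]>60)/; s/-zt)<.004/-zt)<.006/' h.py; python3 - <<'E'
from h import *
robot.servo_line(N(0,0,.2),speed=.2)
robot.goto([.4899,.2729,.224],rotd(116.5)); print(robot.read_qpos(),robot.read_t())
mrect(100,128,.084,"wu"); print(nf())
E
```

```text
[ 4.90495924e+01  9.93809309e+00 -1.42132794e+01  7.66676643e-04
 -6.58956213e+01 -1.12608142e+02] 26.2417
wu [ 252  137   58  121 6076] rect [489.7 272.5 120.   53.2  26.6] z 0.08417689241208245 t 26.4417
[-0.18507175  0.962085    0.84429165]
```

View pics/wu.png

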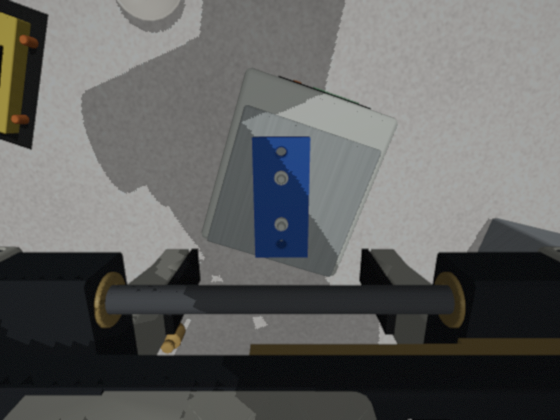

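The upper is fully visible at (281,197), with holes at (281,152) and (281,244). It measures 120.0x53.2 mm, so the pose is good. I'll grasp it, lift, and carry it over the dowels.

```bash
python3 - <<'E'
from h import *
c=np.array([.4897,.2725]); R=rotd(116.6)
robot.servo_line(np.r_[c,.1],R,.2); robot.servo_line(np.r_[c,.0635],R,.06); print(robot.read_position(),nf())
f0=nf(); robot.move_gripper(0.5); print(robot.read_grip_width(),robot.read_finger_force(),nf(),robot.read_t())
robot.servo_line(np.r_[c,.075],R,.05); robot.dwell(.2); print("lift",nf()-f0,robot.read_position())
robot.servo_line(np.r_[c,.15],R,.15)
robot.servo_line(N(-.7,-.7,.12),rotd(th+90),.2); robot.servo_line(N(-.7,-.7,.05),rotd(th+90),.12); robot.dwell(.2)
print(tn(),nf(),robot.read_grip_width(),robot.read_finger_force(),robot.read_t())
p,d=robot.grab_frame("scene"); cv2.imwrite("pics/s2.png",cv2.resize(p[120:270,190:390],None,fx=4,fy=4,interpolation=cv2.INTER_CUBIC)[:,:,::-1])
E
```

```text
[0.48980027 0.27254789 0.06347676] [ 0.22705951 -0.00292178  0.16224797]
0.6142591760926789 30.000337958335876 [-0.54375015  0.18749502  0.96184433] 28.6167
lift [ 0.12138205 -0.21997623 -3.15105717] [0.48956134 0.27233899 0.07477777]
[-0.09 -0.64 50.83] [ 0.71198173  0.18127364 -1.63773782] 0.6171746860005781 29.99971568584442 32.6167
```

View pics/s2.png

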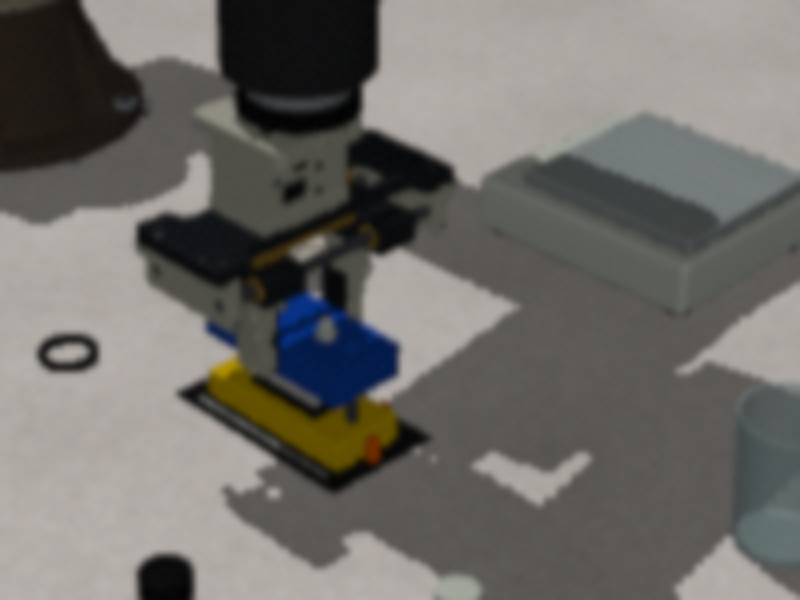

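The scene crop shows the upper (blue, ~(310,350)) above the lower, with the dowel under it at (352,408). It looks slightly pitched, so I'll check that with depth.

```bash
cat >> h.py <<'E'
def pitch():
    for n in("wrist","scene","top"):
        C=cam(n); p,d=robot.grab_frame(n); P=cloud(C,d); h=cv2.cvtColor(p,cv2.COLOR_RGB2HSV).astype(int)
        Q=P[(h[...,0]>100)&(h[...,0]<128)&(h[...,1]>120)&(h[...,2]>40)&(d>0)]; X=np.c_[(Q[:,:2]-O)@np.c_[U,W],Q[:,2]]*1000
        X=X[(abs(X[:,0])<70)&(abs(X[:,1])<40)]
        if len(X)<40: print(n,len(X)); continue
        z=np.percentile(X[:,2],80); Y=X[abs(X[:,2]-z)<8]
        for _ in range(4):
            A=np.c_[Y,np.ones(len(Y))][:,[0,1,3]]; s=np.linalg.lstsq(A,Y[:,2],rcond=None)[0]; r=Y[:,2]-A@s; Y=Y[abs(r)<max(1,1.5*r.std())]
        print(n,len(Y),"slope x,y deg",np.degrees(s[:2]).round(2),"z0",s[2].round(1),"x,y range",np.percentile(Y[:,:2],[2,98],axis=0).round(1).tolist())
E
python3 - <<'E'
from h import *
pitch(); print(robot.read_ft_torque(),robot.read_tcp_rot()[:,2],tn())
E
```

```text
wrist 14593 slope x,y deg [0.13 0.04] z0 71.3 x,y range [[-59.2, -27.0], [32.2, 25.0]]
scene 213 slope x,y deg [0.19 0.72] z0 72.1 x,y range [[-20.6, -28.4], [59.1, 23.1]]
top 150 slope x,y deg [-0.44 -1.74] z0 70.6 x,y range [[-59.2, -25.2], [-26.2, 26.0]]
[-0.04057423  0.01777957  0.03934271] [ 6.86872312e-04  1.77284633e-04 -9.99999748e-01] [-0.52 -0.69 50.36]
```

Level to within measurement noise. Descending with force monitoring.

```bash
python3 - <<'E'
from h import *
f0=nf()
for z in [42,38,35,32,30,28.5,27.5,26.5,25.5,24.5,23.5]:
    robot.servo_line(N(-.7,-.7,z/1000),speed=.03); f=nf()-f0; print(z,tn(),f.round(1),robot.read_ft_torque().round(2),round(robot.read_grip_width(),4))
    if f[2]>20 or np.hypot(*f[:2])>12: print("stop"); break
print(robot.read_t()); pitch()
E
```

```text
42 [-0.96 -0.75 41.62] [0.3 0.5 1.2] [-0.06 -0.02  0.01] 0.6148
38 [-0.89 -0.74 37.75] [-1.3  0.8  0.4] [ 0.   -0.07  0.04] 0.6137
35 [-0.89 -0.71 34.8 ] [-0.6  0.3  0.9] [-0.09  0.05  0.  ] 0.6142
32 [-0.87 -0.72 31.8 ] [-0.5 -0.5  0.9] [-0.03 -0.02 -0.03] 0.6127
30 [-0.8  -0.73 29.87] [-0.8 -0.4 -0.1] [-0.02 -0.02 -0.06] 0.6112
28.5 [-0.74 -0.72 28.43] [ 0.2 -0.2  0.7] [-0.05 -0.04 -0.  ] 0.614
27.5 [-0.54 -0.72 27.62] [-1.2  0.6  1.7] [-0.01 -0.   -0.  ] 0.6145
26.5 [-0.52 -0.69 26.77] [-1.9  0.9  6.2] [ 0.18  0.44 -0.  ] 0.6157
25.5 [-0.5  -0.69 25.72] [-2.2  1.4  7.2] [ 0.24  0.61 -0.01] 0.6151
24.5 [-0.49 -0.7  24.82] [-1.8  1.6 10.1] [0.32 0.81 0.04] 0.6136
23.5 [-0.51 -0.71 23.94] [-3.1  0.7 10.7] [0.32 0.97 0.03] 0.6135
35.7667
wrist 14707 slope x,y deg [0.05 0.02] z0 44.6 x,y range [[-59.5, -27.1], [31.7, 25.0]]
scene 200 slope x,y deg [0.07 0.4 ] z0 45.6 x,y range [[-19.5, -28.9], [59.4, 21.2]]
top 145 slope x,y deg [-0.44 -1.29] z0 44.3 x,y range [[-59.5, -25.7], [-25.8, 25.6]]
```

```bash
python3 - <<'E'
from h import *
z=23.5
for i in range(16):
    z-=.5; robot.servo_line(N(-.6,-.7,z/1000),speed=.02); f=nf(); print(z,tn(),f.round(1),round(robot.read_grip_width(),4))
    if f[2]>19: break
robot.dwell(.5); print(tn(),nf().round(1),robot.read_finger_force(),robot.read_t()); pitch()
p,d=robot.grab_frame("scene"); cv2.imwrite("pics/s3.png",cv2.resize(p[150:270,190:350],None,fx=5,fy=5,interpolation=cv2.INTER_CUBIC)[:,:,::-1])
E
```

```text
23.0 [-0.51 -0.7  23.55] [-3.9  2.   9.5] 0.6136
22.5 [-0.49 -0.7  23.56] [-5.1  1.6 16.1] 0.6136
22.0 [-0.45 -0.69 23.56] [-7.3  3.4 22.2] 0.6138
[-0.48 -0.71 23.54] [-7.   4.3 22.6] 30.00390887260437 37.1667
wrist 14659 slope x,y deg [0.03 0.01] z0 44.2 x,y range [[-59.5, -27.0], [31.8, 25.0]]
scene 213 slope x,y deg [-0.32 -0.2 ] z0 45.4 x,y range [[-16.2, -28.2], [59.1, 22.8]]
top 148 slope x,y deg [-0.37 -0.92] z0 43.7 x,y range [[-59.8, -25.4], [-25.6, 26.0]]
```

View pics/s3.png

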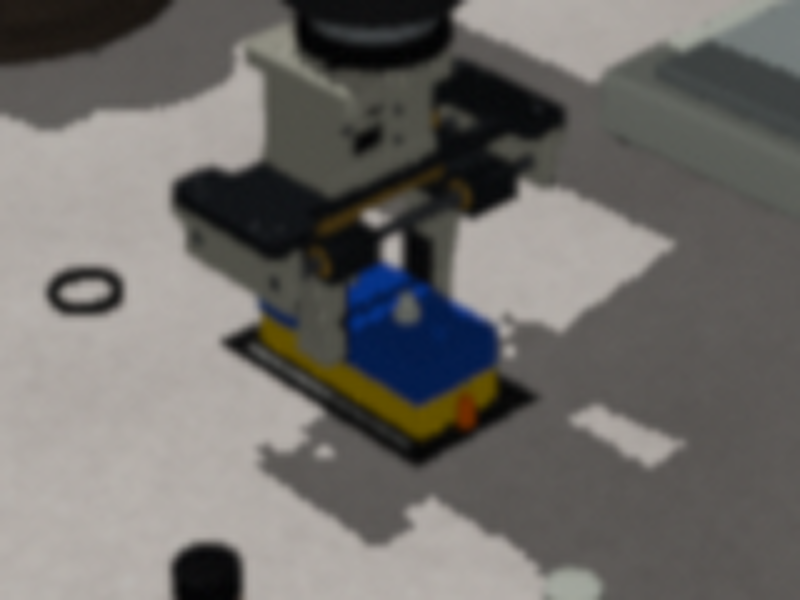

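The halves are closed: top face at 44.2 mm, hard stop, no gap visible. I'll bias slightly toward the +y pins so the held force doesn't pull off them, then hand in.

```bash
python3 - <<'E'
from h import *
for y in(0,.6): robot.servo_line(N(-.6,y,.022),speed=.02); robot.dwell(.3); print(tn(),nf().round(1))
pitch(); print(robot.read_t(),robot.job_done())
E
```

```text
[-0.47 -0.64 23.55] [-6.3 -0.9 20.6]
[-0.42 -0.46 23.54] [-6.1 -4.6 19.7]
wrist 14600 slope x,y deg [ 0.05 -0.02] z0 44.2 x,y range [[-59.4, -26.8], [31.8, 25.2]]
scene 201 slope x,y deg [-0.2   1.46] z0 45.2 x,y range [[-17.8, -28.7], [58.8, 21.9]]
top 148 slope x,y deg [-1.25  0.55] z0 43.0 x,y range [[-59.3, -25.2], [-26.0, 25.6]]
the job is handed in; nothing more can be done
38.6167 None
```

I handed the job in at 38.6 s: the lower half is home against all three pins and the upper half is pressed shut on the dowels with about 20 N, still gripped; the one lapse is that the lower half may have lifted off the bench by under 1 mm for the last 6 mm of its slide toward the +x pin.

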